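Re-sort and lock the sliding tackle tray

TASK

Draw the tray's lock bolt fully out of its place, then slide the tackle tiles about the tray, one at a time into the empty places and never lifting them, until every tile lies squarely on the place marked with its own colour, and finally push the bolt fully home again to lock the tray. Four or five tiles are in the tray; a colour without a tile simply leaves its place empty. Leave the lure, sinker, jig, jar, mug and spanner around it where they are.

Things in the scene. Friction and masses are not known exactly. Their poses are not given: they have to be found in the camera images.
- tray: Fixed tray. Origin: centre under its 124 x 248 mm inside; x to the back row (away from robot), y along the rows to the left, z up. Eight open places 62 mm apart: rows at x = -31 (front), +31 (back), columns at y = +93, +31, -31, -93 mm. Floor 6 mm, wall tops 18 mm above table; walls 10 mm thick. Bolt pocket runs 80 mm out to +y at the front row. Colour patches and wall tags mark homes.
- bolt (a joint): Sliding lock bolt, m: 0 = fully in, its block filling the left end place of the front row so that no tile can go there; 0.058 = drawn fully out along the tray's +y into its pocket, leaving that place empty, its face then closing the gap in the end wall. Stays where left; about 2.5 N moves it.
- bolt_top (a point): Centre of the top of the bolt's brass grip post: 14 mm square, 28 mm tall, sides along the tray's x and y, top 48.5 mm above the table; it stands on the middle of a steel block 54 x 54 mm, top 20.5 mm above the table. The post moves with the bolt.
- bolt_cell (a point): Floor centre of the left end place of the front row (tray x = -31, y = +93 mm): free of tiles at the end, the bolt fills it.
- spare_cell (a point): Floor centre of the front row's 2nd place from the left (tray x = -31, y = +31 mm): nobody's home, unmarked.
- tile_red: Loose red tackle tile: slab 54 x 54 x 16 mm carrying a square grip post 14 x 14 mm, 28 mm tall, standing on its middle (post top 44 mm above its underside), 60 g with split shot at the corners. Origin: centre of its underside; sides along x and y, z up. Lies flat on the tray floor. May be absent.
- tile_yellow: Loose yellow tackle tile: slab 54 x 54 x 16 mm carrying a square grip post 14 x 14 mm, 28 mm tall, standing on its middle (post top 44 mm above its underside), 60 g with split shot at the corners. Origin: centre of its underside; sides along x and y, z up. Lies flat on the tray floor. May be absent.
- tile_green: Loose green tackle tile: slab 54 x 54 x 16 mm carrying a square grip post 14 x 14 mm, 28 mm tall, standing on its middle (post top 44 mm above its underside), 60 g with split shot at the corners. Origin: centre of its underside; sides along x and y, z up. Lies flat on the tray floor. May be absent.
- tile_blue: Loose blue tackle tile: slab 54 x 54 x 16 mm carrying a square grip post 14 x 14 mm, 28 mm tall, standing on its middle (post top 44 mm above its underside), 60 g with split shot at the corners. Origin: centre of its underside; sides along x and y, z up. Lies flat on the tray floor. May be absent.
- tile_white: Loose white tackle tile: slab 54 x 54 x 16 mm carrying a square grip post 14 x 14 mm, 28 mm tall, standing on its middle (post top 44 mm above its underside), 60 g with split shot at the corners. Origin: centre of its underside; sides along x and y, z up. Lies flat on the tray floor. May be absent.
- tile_black: Loose black tackle tile: slab 54 x 54 x 16 mm carrying a square grip post 14 x 14 mm, 28 mm tall, standing on its middle (post top 44 mm above its underside, post grey), 60 g with split shot at the corners. Origin: centre of its underside; sides along x and y, z up. Lies flat on the tray floor. May be absent.
- home_red (a point): Floor centre of the red tile's home place (back row, 1st place from the left), marked red; axes as the tray.
- home_yellow (a point): Floor centre of the yellow tile's home place (back row, 2nd from the left), marked yellow; axes as the tray.
- home_green (a point): Floor centre of the green tile's home place (back row, 3rd from the left), marked green; axes as the tray.
- home_blue (a point): Floor centre of the blue tile's home place (back row, 4th (right end)), marked blue; axes as the tray.
- home_white (a point): Floor centre of the white tile's home place (front row, right end), marked white; axes as the tray.
- home_black (a point): Floor centre of the black tile's home place (front row, 3rd from the left), marked black; axes as the tray.
- spoon_lure: Silver spoon lure 56 x 24 x 5 mm. Bystander. Origin: underside.
- stone_sinker: Grey stone sinker, 42 mm across, 31 mm high. Bystander. Origin: underside.
- squid_jig: Blue squid jig, about 95 x 30 x 18 mm. Bystander. Origin: underside.
- bait_jar: Jar 60 mm across, 75 mm high. Bystander. Origin: underside.
- mug: Blue mug 80 mm across, 90 mm high. Bystander. Origin: underside.
- spanner: Steel spanner lying flat, long along its x. Bystander. Origin: underside.
There are look-alikes about, which are no part of the job. Of the things that look like the tile_black, the middle-sized one is meant. Leave any pink look-alike of the tile_green alone.

How it is judged:
On the way, in this order (a step that is already met when the one before it is completed fails the run):
1. the bolt is drawn fully out (value of joint bolt above 0.052 m), for 0.2 s.
2. every tile lies on its own colour with the bolt still out (horizontal distance between tile_red and home_red below 0.012 m and horizontal distance between tile_yellow and home_yellow below 0.012 m and horizontal distance between tile_green and home_green below 0.012 m and horizontal distance between tile_blue and home_blue below 0.012 m and horizontal distance between tile_white and home_white below 0.012 m and horizontal distance between tile_black and home_black below 0.012 m and z of each of tile_red, tile_yellow, tile_green, tile_blue, tile_white, tile_black in the frame of tray below 0.01 m and value of joint bolt above 0.035 m), for 0.2 s.
3. the bolt is pushed fully home (value of joint bolt below 0.006 m), for 0.2 s.
At the end, for the whole second after the job is handed in: Each tile present lies flat and at rest on the tray floor with its centre within 12 mm of the centre of its own colour's place, and the bolt is within 6 mm of fully in (horizontal distance between tile_red and home_red below 0.012 m and horizontal distance between tile_yellow and home_yellow below 0.012 m and horizontal distance between tile_green and home_green below 0.012 m and horizontal distance between tile_blue and home_blue below 0.012 m and horizontal distance between tile_white and home_white below 0.012 m and horizontal distance between tile_black and home_black below 0.012 m and z of each of tile_red, tile_yellow, tile_green, tile_blue, tile_white, tile_black in the frame of tray below 0.01 m and value of joint bolt below 0.006 m and linear speed of each of tile_red, tile_yellow, tile_green, tile_blue, tile_white, tile_black below 0.02 m/s); the robot touches nothing.
It fails at once if a tile is lifted more than 12 mm off the tray floor instead of being slid (z of any of tile_red, tile_yellow, tile_green, tile_blue, tile_white, tile_black in the frame of tray above 0.018 m).
It fails at once if one of the other things on the shelf is shifted by more than 30 mm (distance of any of spoon_lure, stone_sinker, squid_jig, bait_jar, mug, spanner from where it was at the start of the episode above 0.03 m).
Of tile_red, tile_yellow, tile_green, tile_blue, tile_white, tile_black only 4 to 5 are there at a start; the rules pass over those that are not, and their reading is None.
At some moment in a run one of tile_red, tile_yellow, tile_green, tile_blue, tile_white, tile_black may be knocked a few centimetres aside while the robot is not near it.
Once in a run the grip may slacken for a moment while it holds something.
It also fails if it takes over 210 s, if anything falls off the work surface, if the arm or the gripper's body presses on something with over 40 N, if the wrist force passes 120 N, or if a joint passes its speed limit or range.

ROBOT

A 7-joint arm with a two-finger parallel gripper is mounted at the origin on the work surface. World frame = base frame: x ahead of the robot, y to its left, z up, the work surface at z = 0. Lengths are in m, angles in rad, forces in N, time in s.
With the tool pointing down it reaches from about 0.4 to 0.85 m from the base axis. Payload 10.4 kg.
Tool frame: the origin (TCP) lies midway between the tips of the shut fingers; the grasp point (between the pads) lies 19 mm behind it; z points along the fingers, y is the line along which they close (so a half turn about z gives the same grasp; the last joint's range is limited). The gripper opens to 87 mm and grips with 3 to 60 N. Pads are 19 mm wide; open, the fingers measure 117 mm over their backs; the gripper's body (75 mm by 190 mm) begins 51 mm behind the grasp point.
Start: joints at [-1.291, 0.332, -0.065, 1.46, 0.022, 1.35, -0.088], TCP at [0.186, 0.597, 0.223] pointing down, gripper open.
Joint ranges: [-2.6, 2.6], [-0.5, 2.12], [-1.47, 1.34], [0.16, 2.42], [-1.27, 4.41], [0.06, 2.06], [-2.6, 2.6]. Speed limits (rad/s): [2.22, 2.22, 2.79, 2.79, 3.14, 3.14, 3.14].

INTERFACE

Orientations are given as a rotation vector (axis times angle).
In Python, from plant import telemetry, get_image, calibration, order gives the robot as it stands.
- The arm moves only by the shell command python3 -m creep 'ROWS'. ROWS is JSON, a list of rows, each a list of 7 numbers: the closure in counts, from 0 (fully open) to 255 (shut), then the shift along the world's x, y, z in cm, then the turn, a rotation vector about the world's x, y, z in degrees. A call has 1 to 12 rows; each row is the pose to reach, as a shift and turn from the pose commanded when the call began; what a row does not reach only later rows make up. A row lasts 1/12 s, in which the tool goes at most 41.7 mm and 7.16 degrees, less where a joint would pass 70% of its speed; a pose out of reach is approached as far as the arm can. A call with a gripper value outside its range is refused whole. The fingers move at their own pace and stop on an object; the grip force is fixed at half the most. Time passes only in rows, so rows that repeat a pose let the fingers close. It gives the time, the measured TCP pose, the force, the opening and the grip force at its end, in the units of the state.
- telemetry.state(): the state, without advancing time (a new reading comes with each control period).
- get_image(name): name is "side" or "top"; returns the picture (384x512x3 uint8, red, green, blue); there is no depth.
- calibration(name): a dict with "fov_y" (degrees; the focal length in pixels is half the picture's height over the tangent of half this angle, whatever the lens; pixels are square), "cx", "cy" (the principal point, pixels), "dist" ([k1, k2, p1, p2, k3] as OpenCV has them; the pictures are not rectified), "position" and "rotation" of the camera in the world. Camera axes: x right, y down, z forward; pixel columns grow to the right and rows downward; lengths in m; the calibration is good to about 2 mm. A picture is of the moment at which its call begins. calibration takes no time and is no camera call.
- order.finish_job(): hands the job in; it is judged then, once.
The state is a dict: "time": time; "joints": joint angles; "joint_velocities": joint speeds; "effort": joint torques, N m; "tool_pos": TCP position; "eef_rot": TCP orientation; "wrist_force": force on the tool from outside, world axes, zero at the start; "moment": the same for the moment, N m; "width": opening from 0.0 (shut) to 1.0 (fully open); "gripper_force": force on a finger pad.
Only numpy, scipy, OpenCV 4.12 (cv2) and the standard library are available. Lean on these libraries where they do the work, as an engineer would, in place of code of your own. Each camera call takes 0.05 s, during which the arm holds its last target. There are 200 camera calls.

## Working session

There is one attempt and no reset: what is moved stays moved. The work goes in short steps, Python scripts to look and compute and a shell command to move; the robot and the scene stay as the last step left them, time stands still between calls to the robot, and variables do not carry over. Pictures are saved under pics/ and viewed, at most 14 in all, crops included, and the job is handed in when it is done.

```bash
mkdir -p pics
cat > h.py <<'E'
import numpy as np, cv2
from plant import telemetry, get_image, calibration
def K(name):
    c=calibration(name); f=192/np.tan(np.radians(c["fov_y"])/2)
    return np.array([[f,0,c["cx"]],[0,f,c["cy"]],[0,0,1]]),np.array(c["dist"],float),np.array(c["position"]),c["rotation"]
def R(c):
    r=np.array(c,float)
    return r if r.shape==(3,3) else cv2.Rodrigues(r)[0]
def ray(name,uv,z):
    k,d,p,r=K(name); uv=np.array(uv,float).reshape(-1,1,2)
    n=cv2.undistortPoints(uv,k,d)[:,0]; w=np.c_[n,np.ones(len(n))]@R(r).T
    return p+w*((z-p[2])/w[:,2])[:,None]
def proj(name,X):
    k,d,p,r=K(name); Rt=R(r).T
    return cv2.projectPoints(np.array(X,float).reshape(-1,1,3),cv2.Rodrigues(Rt)[0],-Rt@p,k,d)[0][:,0]
def shot(name,fn,crop=None,s=1):
    im=get_image(name); 
    cv2.imwrite('pics/raw_'+fn,im[:,:,::-1])
    o=im
    if crop: x0,y0,x1,y1=crop; o=im[y0:y1,x0:x1]
    o=cv2.resize(o,None,fx=s,fy=s,interpolation=cv2.INTER_CUBIC)
    cv2.imwrite('pics/'+fn,o[:,:,::-1]); return im
E
python3 - <<'E'
from h import *
print(calibration("top")); print(calibration("side")); print(telemetry.state())
shot("top","t0.png",None,1.5); shot("side","s0.png",None,1.5)
E
```

```text
{'fov_y': 48.64343414425527, 'cx': 249.41652030994618, 'cy': 192.54912916142106, 'dist': array([-0.10563157,  0.        ,  0.        ,  0.        ,  0.        ]), 'position': array([4.04003420e-01, 1.08790898e-03, 1.65212677e+00]), 'rotation': array([-2.15165871,  2.18713878, -0.07207665])}
{'fov_y': 50.363201357486496, 'cx': 251.89008728908817, 'cy': 190.98756021289077, 'dist': array([0.03932065, 0.        , 0.        , 0.        , 0.        ]), 'position': array([ 0.05023278, -0.68638559,  1.04652352]), 'rotation': array([-2.33758231,  0.75522425, -0.29137958])}
{'time': 0.0, 'joints': array([-1.29064439,  0.33290523, -0.06471812,  1.46093303,  0.02158859,
        1.34990198, -0.08853719]), 'joint_velocities': array([ 0.00032626, -0.0019295 ,  0.00081269, -0.00170272,  0.00081626,
       -0.00162792, -0.0020145 ]), 'effort': array([ 4.95400436e-04, -6.23265696e+01,  2.46794207e-02, -3.89908898e+01,
       -6.14433596e-02,  3.96660715e-02,  1.74225838e-04]), 'tool_pos': array([0.18621862, 0.59620774, 0.22173711]), 'eef_rot': array([-4.73724466e-01, -3.10549784e+00,  2.26581074e-03]), 'wrist_force': array([-0.27023671, -0.87870917, -0.64125451]), 'moment': array([0.01874375, 0.04786412, 0.00561615]), 'gripper_force': 0.0, 'width': 0.9972295871922098}
```

View pics/t0.png

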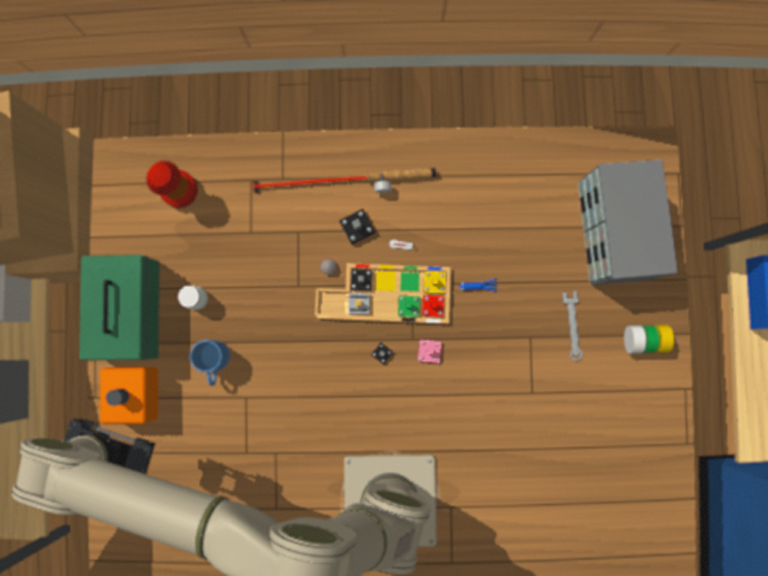

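View pics/s0.png

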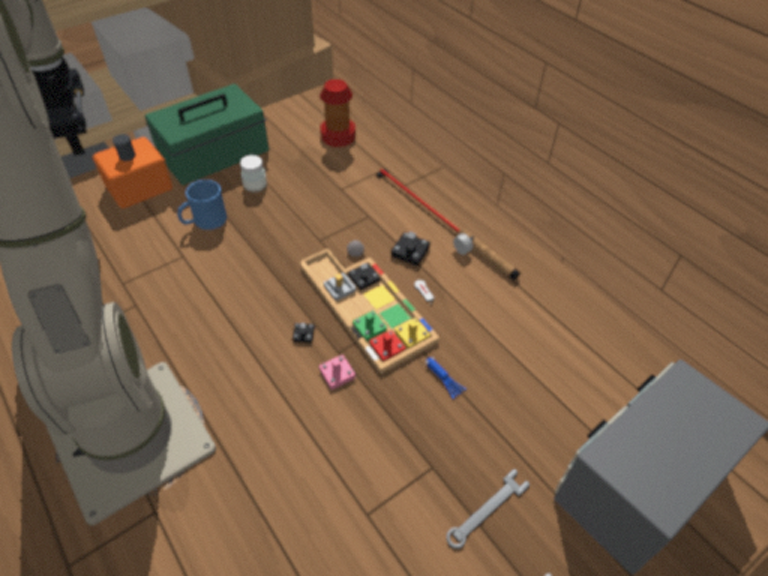

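The top view shows the tray centred near (385,293)/1.5, with these contents:
- **Back row:** black (362,280), empty, empty, yellow (435,281).
- **Front row:** bolt (360,304), empty, green (409,307), red (433,305).

Candidates for black are big (357,226), small (383,353) and the mid-sized one in the tray at (362,280). I choose the one in the tray. The pink tile at (430,351) is a look-alike to leave alone. White and blue are absent.

Run:
```python
from h import *
im=shot("top","t1.png",(200,165,320,225),6)
im=shot("side","s1.png",(190,155,300,255),5)
# move planning
from heapq import *
cells={(r,c) for r in (0,1) for c in range(4)} # r0=front
start=(('K',(1,0)),('Y',(1,3)),('G',(0,2)),('R',(0,3)))
goal={'K':(0,2),'Y':(1,1),'G':(1,2),'R':(1,0)}
q=[(0,start,None,[])];seen=set()
while q:
    d,s,l,p=heappop(q); 
    l=l or ''
    if (s,l) in seen: continue
    seen.add((s,l))
    if all(goal[n]==c for n,c in s): print(d,p);break
    occ={c for _,c in s}
    for i,(n,c) in enumerate(s):
        for dr,dc in((1,0),(-1,0),(0,1),(0,-1)):
            m=(c[0]+dr,c[1]+dc)
            if m in cells and m not in occ:
                t=s[:i]+((n,m),)+s[i+1:]
                heappush(q,(d+1+(3 if n!=l else 0),t,n,p+[n+'FB'[m[0]]+str(m[1]+1)]))
```

```text
27 ['GB3', 'KF1', 'RF3', 'RF2', 'RB2', 'RB1', 'YF4', 'YF3', 'YF2', 'YB2', 'KF2', 'KF3']
```

View pics/t1.png

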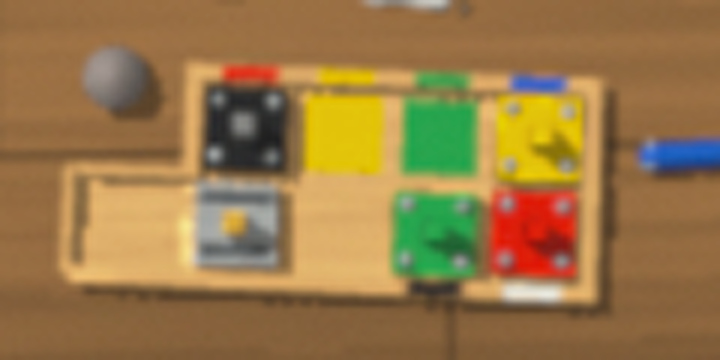

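View pics/s1.png

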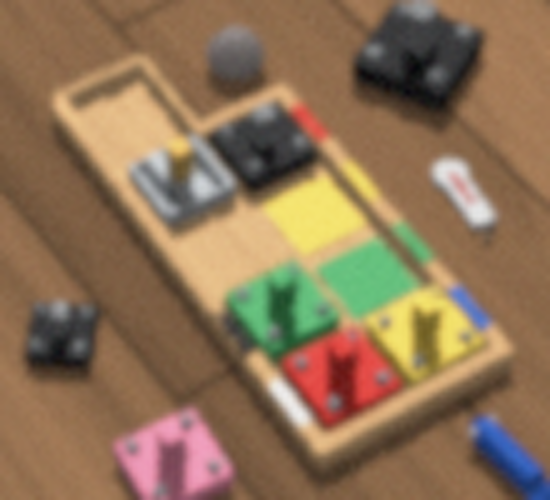

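The crops confirm the medium black tile in the back-left place. Yellow is on blue's place, green on black's, red on white's, and the bolt is in.

Run:
```python
from h import *
from scipy.optimize import least_squares
P=[((344,135),(31,31,6)),((440,138),(31,-31,6)),((246,129),(31,93,22)),((539,138),(31,-93,22)),((437,234),(-31,-31,22)),((534,233),(-31,-93,22)),((237,225),(-31,93,20.5)),((187,65),(72,134,18)),((606,80),(72,-134,18))]
uv=np.array([p[0] for p in P],float)/6+[200,165]; uv-=0.42
X=np.array([p[1] for p in P])/1000.
def W(q,X):
    c,s=np.cos(q[2]),np.sin(q[2]); return np.c_[q[0]+c*X[:,0]-s*X[:,1],q[1]+s*X[:,0]+c*X[:,1],X[:,2]]
def Wq(q): return W(q,X)
r=least_squares(lambda q:(proj("top",Wq(q))-uv).ravel(),[.55,0,0],loss='soft_l1')
q=r.x; print(q,np.degrees(q[2])); print(np.round((proj("top",Wq(q))-uv),2).tolist())
np.save('tray.npy',q)
# side check
S=[((318,218),(31,31,6)),((367,277),(31,-31,6)),((343,378),(-31,-93,22)),((281,308),(-31,-31,22))]
for u,x in S: 
    w=W(q,np.array([x])/1000.)[0]; print("side",w[:2],ray("side",np.array(u)/5+[190,155]-.4,x[2]/1000)[0][:2])
for n,x in dict(F1=(-31,93,0),F2=(-31,31,0),F3=(-31,-31,0),F4=(-31,-93,0),B1=(31,93,0),B2=(31,31,0),B3=(31,-31,0),B4=(31,-93,0)).items(): print(n,np.round(W(q,np.array([x])/1000.)[0][:2],4))
st=telemetry.state(); print(np.round(R(st['eef_rot']),3))
```

```text
[ 0.53223591 -0.02880613 -0.05445644] -3.1201240936797494
[[-0.01, -0.05], [-0.09, 0.04], [0.26, -0.05], [-0.35, 0.24], [0.01, -0.3], [-0.02, 0.47], [1.12, 0.01], [0.01, -0.17], [-0.69, -0.14]]
side [5.64877272e-01 4.60603112e-04] [ 0.56593709 -0.00131915]
side [ 0.56150264 -0.06144749] [ 0.56258464 -0.05948835]
side [ 0.49621992 -0.11998095] [ 0.49588747 -0.12279258]
side [ 0.49959455 -0.05807286] [ 0.49606503 -0.05737377]
F1 [0.5063 0.0657]
F2 [0.503  0.0038]
F3 [ 0.4996 -0.0581]
F4 [ 0.4962 -0.12  ]
B1 [0.5683 0.0624]
B2 [5.649e-01 5.000e-04]
B3 [ 0.5615 -0.0614]
B4 [ 0.5581 -0.1234]
[[-0.955  0.298 -0.   ]
 [ 0.298  0.955 -0.001]
 [-0.    -0.001 -1.   ]]
```

```bash
python3 -m creep '[[130,32,-52.9,0,0,0,14.2],[130,32,-52.9,0,0,0,14.2],[130,32,-52.9,0,0,0,14.2],[130,32,-52.9,0,0,0,14.2],[130,32,-52.9,0,0,0,14.2],[130,32,-52.9,0,0,0,14.2],[130,32,-52.9,0,0,0,14.2],[130,32,-52.9,0,0,0,14.2],[130,32,-52.9,0,0,0,14.2],[130,32,-52.9,0,0,0,14.2],[130,32,-52.9,0,0,0,14.2],[130,32,-52.9,0,0,0,14.2]]'
```

```text
time: 1.2
tool_pos: [0.4457, 0.1668, 0.2228]
eef_rot: [0.086, 3.14, 0.001]
wrist_force: [1.2, 0.9, 0.7]
width: 0.49
gripper_force: 0.0
```

```bash
python3 -m creep '[[130,5.5,-9.1,-10,0,0,0],[130,5.5,-9.1,-10,0,0,0],[130,5.5,-9.1,-10,0,0,0],[130,5.5,-9.1,-10,0,0,0],[130,5.5,-9.1,-10,0,0,0],[130,5.5,-9.1,-10,0,0,0],[130,5.5,-9.1,-10,0,0,0]]'
python3 - <<'E'
from h import *
import time
for n in("top","side"): shot(n,n+"2.png")
im=cv2.imread('pics/raw_top2.png')[165:225,200:320]; im2=cv2.imread('pics/raw_side2.png')[130:260,160:310]
a=cv2.resize(im,(600,300),interpolation=2); b=cv2.resize(im2,(346,300),interpolation=2)
cv2.imwrite('pics/c2.png',cv2.resize(np.hstack([a,b]),(790,250)))
E
```

```text
time: 1.78
tool_pos: [0.5002, 0.0788, 0.1232]
eef_rot: [0.085, 3.14, 0.001]
wrist_force: [-0.7, 0.9, 0.1]
width: 0.493
gripper_force: 0.0
```

View pics/c2.png

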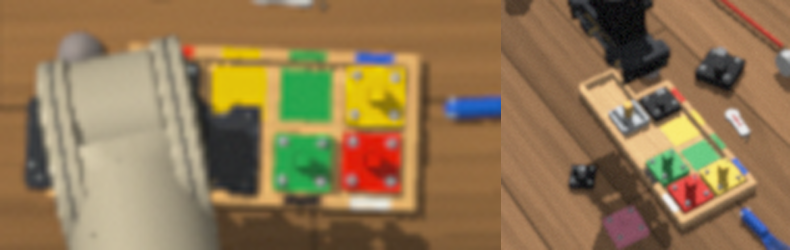

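The gripper hangs over the bolt end and nothing has been disturbed. Next I centre on the post and descend.

```bash
python3 -m creep '[[130,0.6,-1.1,-2,0,0,0],[130,0.6,-1.1,-5,0,0,0],[130,0.6,-1.1,-7.5,0,0,0],[130,0.6,-1.1,-9.2,0,0,0],[130,0.6,-1.1,-9.4,0,0,0],[130,0.6,-1.1,-9.4,0,0,0],[255,0.6,-1.1,-9.4,0,0,0],[255,0.6,-1.1,-9.4,0,0,0],[255,0.6,-1.1,-9.4,0,0,0],[255,0.6,-1.1,-9.4,0,0,0],[255,0.6,-1.1,-9.4,0,0,0]]'; python3 -c "
from h import *
print(telemetry.state()['tool_pos'])
shot('side','s3.png',(190,130,310,250),5)"
```

```text
time: 2.8
tool_pos: [0.5067, 0.0675, 0.0294]
eef_rot: [0.086, 3.139, 0.002]
wrist_force: [-0.2, 1.8, 1.4]
width: 0.196
gripper_force: 1.3
[0.50674569 0.06745658 0.02937023]
```

View pics/s3.png

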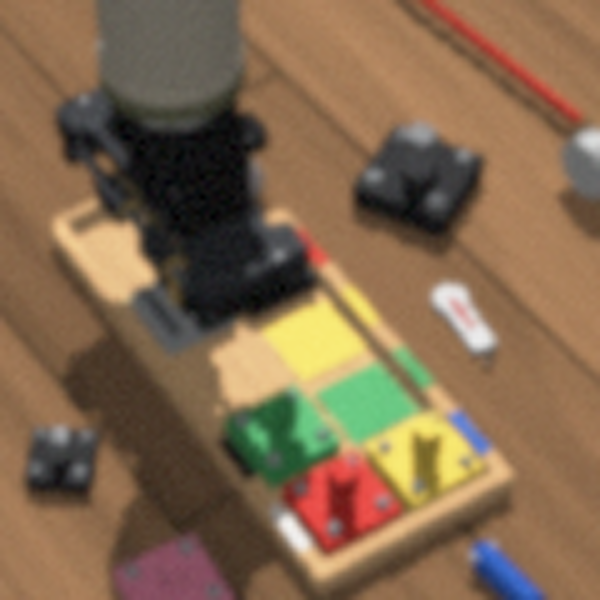

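Fingers are on the bolt post. I draw it out along tray +y.

```bash
python3 -m creep '[[255,0,0,0,0,0,0],[255,0,0,0,0,0,0],[255,0.05,1,0,0,0,0],[255,0.1,2,0,0,0,0],[255,0.15,3,0,0,0,0],[255,0.2,4,0,0,0,0],[255,0.25,5,0,0,0,0],[255,0.3,5.7,0,0,0,0],[255,0.3,5.9,0,0,0,0],[255,0.3,5.9,0,0,0,0],[255,0.3,5.9,0,0,0,0],[255,0.3,5.9,0,0,0,0]]'
```

```text
time: 3.85
tool_pos: [0.5099, 0.1245, 0.0293]
eef_rot: [0.088, 3.139, -0.001]
wrist_force: [-0.7, -3.9, 6.9]
width: 0.157
gripper_force: 30.0
```

```bash
python3 -m creep '[[255,0,0.2,0,0,0,0],[255,0,0.4,0,0,0,0],[255,0,0.4,0,0,0,0],[255,0,0.4,0,0,0,0],[255,0,0.4,0,0,0,0]]'
```

```text
time: 4.27
tool_pos: [0.51, 0.1248, 0.0292]
eef_rot: [0.092, 3.14, -0.007]
wrist_force: [-1.6, -16.4, 13.0]
width: 0.155
gripper_force: 30.0
```

The bolt is against its stop, fully out. Next is green, front 3rd place.

```bash
python3 -m creep '[[130,0,-0.4,0,0,0,0],[130,0,-0.4,0,0,0,0],[130,0,-0.4,0,0,0,0],[130,0,-0.4,3,0,0,0],[130,0,-0.4,6,0,0,0],[130,-0.5,-5,6,0,0,0],[130,-0.8,-9,6,0,0,0],[130,-1,-13,6,0,0,0],[130,-1,-17,6,0,0,0],[130,-1,-18.6,6,0,0,0],[130,-1,-18.6,6,0,0,0],[130,-1,-18.6,6,0,0,0]]'
```

```text
time: 5.27
tool_pos: [0.4991, -0.0564, 0.0885]
eef_rot: [-0.088, -3.14, -0.001]
wrist_force: [-0.4, 0.5, -0.2]
width: 0.492
gripper_force: 0.0
```

```bash
python3 -m creep '[[130,0.1,0,-3,0,0,0],[130,0.1,0,-5.5,0,0,0],[140,0.1,0,-5.9,0,0,0],[255,0.1,0,-5.9,0,0,0],[255,0.1,0,-5.9,0,0,0],[255,0.1,0,-5.9,0,0,0],[255,0.1,0,-5.9,0,0,0],[255,0.1,0,-5.9,0,0,0],[255,0.1,0,-5.9,0,0,0],[255,0.1,0,-5.9,0,0,0]]'
```

```text
time: 6.1
tool_pos: [0.5009, -0.056, 0.0305]
eef_rot: [0.086, 3.139, 0.001]
wrist_force: [-0.4, 0.2, 4.3]
width: 0.16
gripper_force: 3.0
```

```bash
python3 -m creep '[[255,0,0,0,0,0,0],[255,1.5,-0.1,0,0,0,0],[255,3,-0.2,0,0,0,0],[255,4.5,-0.3,0,0,0,0],[255,5.7,-0.4,0,0,0,0],[255,6.1,-0.4,0,0,0,0],[255,6.1,-0.4,0,0,0,0],[255,6.1,-0.4,0,0,0,0]]'; python3 -c "
from h import *
shot('side','s4.png',(190,130,310,250),5)"
```

```text
time: 6.77
tool_pos: [0.5615, -0.0604, 0.0297]
eef_rot: [0.087, 3.139, -0.0]
wrist_force: [1.6, 0.1, 2.4]
width: 0.157
gripper_force: 30.0
```

View pics/s4.png

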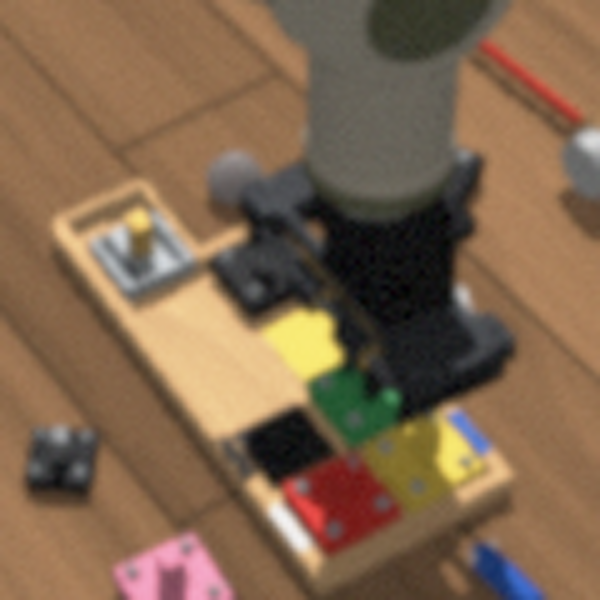

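The bolt is out in its pocket and green sits on its own place. Next is black, back 1 to front 1.

```bash
python3 -m creep '[[130,0,0,0,0,0,0],[130,0,0,0,0,0,0],[130,0,0,0,0,0,0],[130,0,0,3,0,0,0],[130,0,0,5,0,0,0],[130,0.3,4,5,0,0,0],[130,0.5,8,5,0,0,0],[130,0.7,11.5,5,0,0,0],[130,0.7,12.4,5,0,0,0],[130,0.7,12.4,3,0,0,0],[130,0.7,12.4,0.5,0,0,0],[130,0.7,12.4,0,0,0,0]]'; python3 -m creep '[[255,0,0,0,0,0,0],[255,0,0,0,0,0,0],[255,0,0,0,0,0,0],[255,0,0,0,0,0,0],[255,0,0,0,0,0,0],[255,0,0,0,0,0,0],[255,0,0,0,0,0,0]]'
```

```text
time: 7.82
tool_pos: [0.5656, 0.0638, 0.0262]
eef_rot: [-0.085, -3.136, 0.002]
wrist_force: [-1.9, 0.1, -0.3]
width: 0.489
gripper_force: 0.0
time: 8.4
tool_pos: [0.5686, 0.0638, 0.0304]
eef_rot: [0.086, 3.139, 0.001]
wrist_force: [-0.7, -0.1, 6.7]
width: 0.157
gripper_force: 30.0
```

```bash
python3 -m creep '[[255,-1.5,0.1,0,0,0,0],[255,-3,0.2,0,0,0,0],[255,-4.5,0.3,0,0,0,0],[255,-5.8,0.3,0,0,0,0],[255,-6.2,0.3,0,0,0,0],[255,-6.2,0.3,0,0,0,0],[255,-6.2,0.3,0,0,0,0]]'; python3 -m creep '[[130,0,0,0,0,0,0],[130,0,0,0,0,0,0],[130,0,0,0,0,0,0],[130,0,0,3,0,0,0],[130,0,0,5,0,0,0],[130,-0.3,-4,5,0,0,0],[130,-0.5,-8,5,0,0,0],[130,-0.7,-12,5,0,0,0],[130,-0.9,-16,5,0,0,0],[130,-1,-18.6,5,0,0,0],[130,-1,-18.6,5,0,0,0]]';python3 -c "
from h import *
shot('side','s5.png',(190,130,310,250),5)"
```

```text
time: 8.98
tool_pos: [0.5056, 0.0671, 0.0303]
eef_rot: [-0.086, -3.139, -0.001]
wrist_force: [-8.9, -0.0, 15.6]
width: 0.155
gripper_force: 30.0
time: 9.9
tool_pos: [0.4951, -0.1259, 0.0798]
eef_rot: [0.099, 3.14, -0.004]
wrist_force: [0.2, 0.7, -0.0]
width: 0.485
gripper_force: 0.0
```

View pics/s5.png

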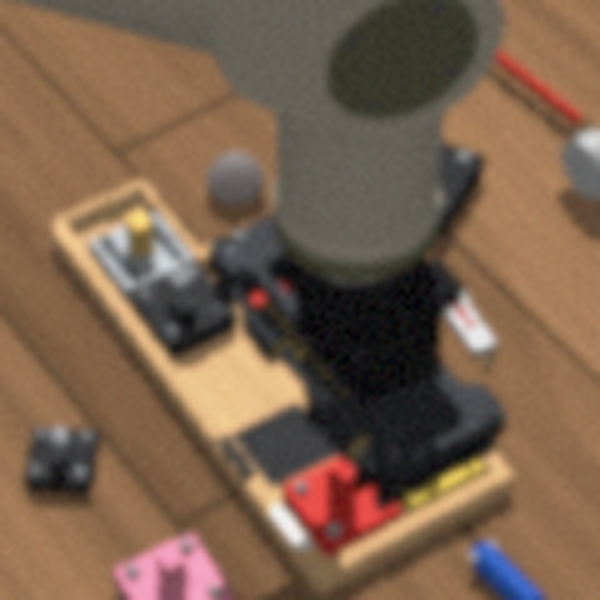

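Black is in front 1, and the gripper is by red, which has not moved.

```bash
python3 -m creep '[[130,0,0,0,0,0,0],[130,0,0,-2.5,0,0,0],[130,0,0,-4.5,0,0,0],[130,0,0,-5,0,0,0],[255,0,0,-5,0,0,0],[255,0,0,-5,0,0,0],[255,0,0,-5,0,0,0],[255,0,0,-5,0,0,0],[255,0,0,-5,0,0,0],[255,0,0,-5,0,0,0],[255,0,0,-5,0,0,0]]'
```

```text
time: 10.87
tool_pos: [0.4967, -0.1192, 0.0303]
eef_rot: [0.086, 3.139, 0.001]
wrist_force: [-1.1, 1.1, 6.8]
width: 0.158
gripper_force: 30.0
```

```bash
python3 -m creep '[[255,0.1,2,0,0,0,0],[255,0.2,4,0,0,0,0],[255,0.3,6,0,0,0,0],[255,0.4,8,0,0,0,0],[255,0.6,10,0,0,0,0],[255,0.7,11.8,0,0,0,0],[255,0.7,12.4,0,0,0,0],[255,0.7,12.4,0,0,0,0],[255,0.7,12.4,0,0,0,0]]'
```

```text
time: 11.62
tool_pos: [0.504, 0.0061, 0.0302]
eef_rot: [0.084, 3.139, 0.002]
wrist_force: [-0.1, 3.8, 5.1]
width: 0.16
gripper_force: 30.0
```

```bash
python3 -m creep '[[255,0,-0.1,0,0,0,0],[255,1.5,-0.2,0,0,0,0],[255,3,-0.3,0,0,0,0],[255,4.5,-0.3,0,0,0,0],[255,5.8,-0.4,0,0,0,0],[255,6.2,-0.4,0,0,0,0],[255,6.2,-0.4,0,0,0,0],[255,6.2,-0.4,0,0,0,0]]'; python3 -m creep '[[255,0,1.5,0,0,0,0],[255,0.1,3,0,0,0,0],[255,0.2,4.5,0,0,0,0],[255,0.3,5.8,0,0,0,0],[255,0.3,6.2,0,0,0,0],[255,0.3,6.2,0,0,0,0],[255,0.3,6.2,0,0,0,0]]'
```

```text
time: 12.28
tool_pos: [0.5661, 0.0004, 0.0301]
eef_rot: [0.087, 3.139, 0.0]
wrist_force: [0.7, -0.3, 3.6]
width: 0.155
gripper_force: 30.0
time: 12.87
tool_pos: [0.5687, 0.0637, 0.0301]
eef_rot: [0.085, 3.139, 0.002]
wrist_force: [0.1, 4.0, 6.0]
width: 0.155
gripper_force: 30.0
```

```bash
python3 -m creep '[[130,0,0,0,0,0,0],[130,0,0,0,0,0,0],[130,0,0,0,0,0,0],[130,0,0,3,0,0,0],[130,0,0,5,0,0,0],[130,-0.3,-4,5,0,0,0],[130,-0.5,-8,5,0,0,0],[130,-0.7,-12,5,0,0,0],[130,-0.9,-16,5,0,0,0],[130,-1,-18.5,5,0,0,0],[130,-1,-18.5,5,0,0,0],[130,-1,-18.5,5,0,0,0]]';python3 -c "
from h import *
shot('side','s6.png',(190,130,310,250),5)"
```

```text
time: 13.87
tool_pos: [0.5574, -0.1243, 0.0793]
eef_rot: [-0.092, -3.139, 0.001]
wrist_force: [-0.4, 1.6, -0.7]
width: 0.487
gripper_force: 0.0
```

View pics/s6.png

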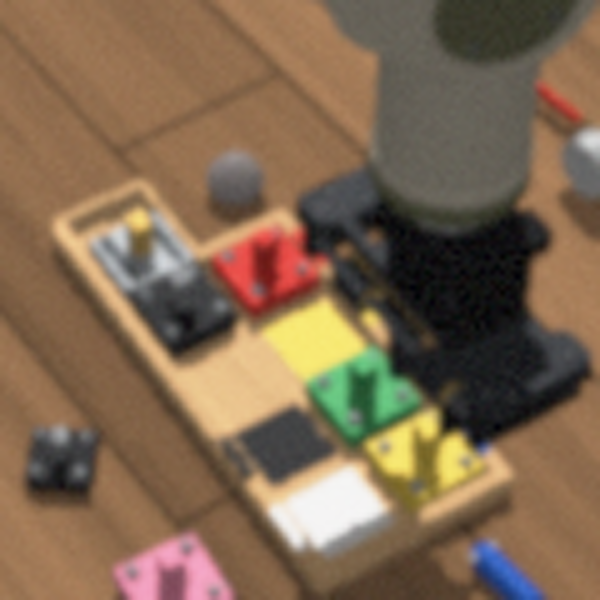

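Red and green are home, black is in front 1, and yellow waits in back 4 at crop (425,460).

```bash
python3 -m creep '[[130,0,0,0,0,0,0],[130,0,0,-2.5,0,0,0],[130,0,0,-4.5,0,0,0],[130,0,0,-5,0,0,0],[255,0,0,-5,0,0,0],[255,0,0,-5,0,0,0],[255,0,0,-5,0,0,0],[255,0,0,-5,0,0,0],[255,0,0,-5,0,0,0],[255,0,0,-5,0,0,0],[255,0,0,-5,0,0,0]]';  python3 -m creep '[[255,-1.5,0.1,0,0,0,0],[255,-3,0.2,0,0,0,0],[255,-4.5,0.3,0,0,0,0],[255,-5.8,0.3,0,0,0,0],[255,-6.2,0.3,0,0,0,0],[255,-6.2,0.3,0,0,0,0],[255,-6.2,0.3,0,0,0,0]]'
```

```text
time: 14.83
tool_pos: [0.5587, -0.1223, 0.0304]
eef_rot: [0.086, 3.139, 0.0]
wrist_force: [-1.4, 0.4, 5.4]
width: 0.159
gripper_force: 30.0
time: 15.42
tool_pos: [0.4956, -0.1193, 0.0303]
eef_rot: [-0.087, -3.139, -0.001]
wrist_force: [-8.3, 2.4, 15.7]
width: 0.155
gripper_force: 30.0
```

```bash
python3 -m creep '[[255,0.2,2,0,0,0,0],[255,0.3,4,0,0,0,0],[255,0.4,6,0,0,0,0],[255,0.5,8,0,0,0,0],[255,0.7,10,0,0,0,0],[255,0.8,11.8,0,0,0,0],[255,0.8,12.3,0,0,0,0],[255,0.8,12.3,0,0,0,0],[255,0.8,12.3,0,0,0,0]]'; python3 -m creep '[[255,0,-0.1,0,0,0,0],[255,1.5,-0.2,0,0,0,0],[255,3,-0.3,0,0,0,0],[255,4.5,-0.3,0,0,0,0],[255,5.8,-0.3,0,0,0,0],[255,6.1,-0.3,0,0,0,0],[255,6.1,-0.3,0,0,0,0],[255,6.1,-0.3,0,0,0,0]]'
```

```text
time: 16.17
tool_pos: [0.5054, 0.0054, 0.0303]
eef_rot: [0.084, 3.139, 0.002]
wrist_force: [0.1, 4.1, 7.7]
width: 0.156
gripper_force: 30.0
time: 16.83
tool_pos: [0.5662, 0.0009, 0.0301]
eef_rot: [0.086, 3.139, 0.0]
wrist_force: [0.0, 0.6, 5.9]
width: 0.157
gripper_force: 30.0
```

```bash
python3 -m creep '[[130,0,0,0,0,0,0],[130,0,0,0,0,0,0],[130,0,0,0,0,0,0],[130,0,0,3,0,0,0],[130,0,0,5,0,0,0],[130,-3,3.3,5,0,0,0],[130,-5.5,6,5,0,0,0],[130,-6,6.6,5,0,0,0],[130,-6,6.6,5,0,0,0],[130,-6,6.6,2.5,0,0,0],[130,-6,6.6,0.5,0,0,0],[130,-6,6.6,0,0,0,0]]'; python3 -m creep '[[255,0,0,0,0,0,0],[255,0,0,0,0,0,0],[255,0,0,0,0,0,0],[255,0,0,0,0,0,0],[255,0,0,0,0,0,0],[255,0,0,0,0,0,0],[255,0,0,0,0,0,0]]'
```

```text
time: 17.83
tool_pos: [0.5038, 0.0658, 0.027]
eef_rot: [-0.087, -3.137, 0.003]
wrist_force: [0.1, 0.1, 0.6]
width: 0.492
gripper_force: 0.0
time: 18.42
tool_pos: [0.5056, 0.0669, 0.0302]
eef_rot: [0.086, 3.139, 0.001]
wrist_force: [-0.3, 0.7, 5.0]
width: 0.157
gripper_force: 30.0
```

Slide black to F3 (dx −0.6, dy −12.4), release, and rise out of view.

```bash
python3 -m creep '[[255,-0.1,-2,0,0,0,0],[255,-0.2,-4,0,0,0,0],[255,-0.3,-6,0,0,0,0],[255,-0.4,-8,0,0,0,0],[255,-0.5,-10,0,0,0,0],[255,-0.6,-11.8,0,0,0,0],[255,-0.6,-12.4,0,0,0,0],[255,-0.6,-12.4,0,0,0,0],[255,-0.6,-12.4,0,0,0,0]]'; python3 -m creep '[[130,0,0,0,0,0,0],[130,0,0,0,0,0,0],[130,0,0,0,0,0,0],[130,0,0,3,0,0,0],[130,0,0,7,0,0,0],[130,0.5,4,9,0,0,0],[130,0.7,8,9,0,0,0],[130,0.9,12,9,0,0,0],[130,1,16,9,0,0,0],[130,1,18.2,9,0,0,0],[130,1,18.2,9,0,0,0],[130,1,18.2,9,0,0,0]]';python3 -c "
from h import *
shot('side','s7.png',(190,130,310,250),5);shot('top','t7.png',(200,165,320,225),6)"
```

```text
time: 19.17
tool_pos: [0.4997, -0.0584, 0.0302]
eef_rot: [0.089, 3.139, -0.002]
wrist_force: [-1.1, -5.0, 5.9]
width: 0.16
gripper_force: 30.0
time: 20.17
tool_pos: [0.5086, 0.1264, 0.1192]
eef_rot: [-0.081, -3.14, 0.0]
wrist_force: [0.7, -0.6, 0.3]
width: 0.489
gripper_force: 0.0
```

View pics/s7.png

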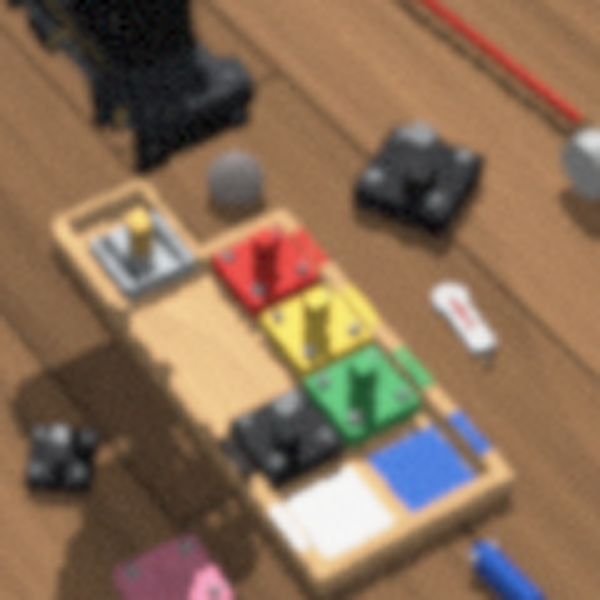

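View pics/t7.png

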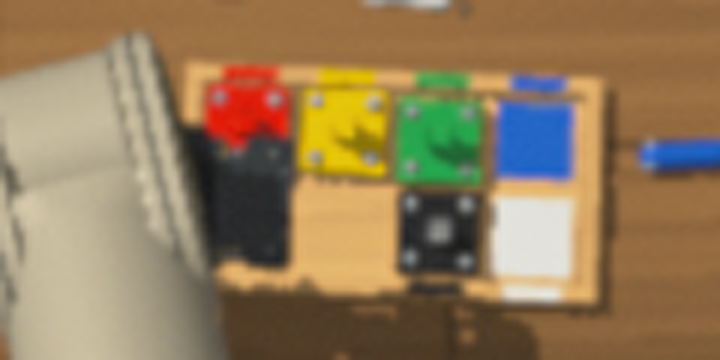

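All four tiles lie on their own colours and the bolt is still out. Next I push the bolt home.

```bash
python3 -m creep '[[130,0,0,0,0,0,0],[130,0,0,-4,0,0,0],[130,0,0,-7.5,0,0,0],[130,0,0,-9,0,0,0],[130,0,0,-9,0,0,0],[255,0,0,-9,0,0,0],[255,0,0,-9,0,0,0],[255,0,0,-9,0,0,0],[255,0,0,-9,0,0,0],[255,0,0,-9,0,0,0],[255,0,0,-9,0,0,0],[255,0,0,-9,0,0,0]]'; python3 -m creep '[[255,0,-1,0,0,0,0],[255,-0.1,-2,0,0,0,0],[255,-0.1,-3,0,0,0,0],[255,-0.2,-4,0,0,0,0],[255,-0.2,-5,0,0,0,0],[255,-0.3,-5.7,0,0,0,0],[255,-0.3,-5.9,0,0,0,0],[255,-0.3,-6,0,0,0,0],[255,-0.3,-6,0,0,0,0],[255,-0.3,-6,0,0,0,0]]'
```

```text
time: 21.27
tool_pos: [0.5097, 0.1246, 0.0304]
eef_rot: [0.087, 3.139, 0.001]
wrist_force: [-1.3, -1.6, 6.3]
width: 0.156
gripper_force: 30.0
time: 22.1
tool_pos: [0.5064, 0.0665, 0.0304]
eef_rot: [0.084, 3.14, 0.004]
wrist_force: [-2.9, 5.8, 7.7]
width: 0.155
gripper_force: 30.0
```

```bash
python3 -m creep '[[255,-0.3,0,0,0,0,0],[255,0,0,0,0,0,0],[130,0,0,0,0,0,0],[130,0,0,0,0,0,0],[130,0,0,0,0,0,0],[130,0,0,4,0,0,0],[130,0,0,8,0,0,0],[130,0,0,12,0,0,0],[130,0,3,14,0,0,0],[130,0,6,14,0,0,0],[130,0,10,14,0,0,0],[130,0,14,14,0,0,0]]'; python3 -m creep '[[130,-2,3,0,0,0,0],[130,-4,6,0,0,0,0],[130,-4,8,0,0,0,0],[130,-4,8,0,0,0,0],[130,-4,8,0,0,0,0],[130,-4,8,0,0,0,0]]'; python3 -c "
from h import *
a=shot('side','s8.png');b=shot('top','t8.png')
a=cv2.resize(a[130:250,190:310],(400,400),interpolation=2);b=cv2.resize(b[155:235,190:320],(390,240),interpolation=2)
b=np.vstack([b,np.zeros((160,390,3),np.uint8)])
cv2.imwrite('pics/c8.png',np.hstack([a,b])[:,:,::-1])"
```

```text
time: 23.1
tool_pos: [0.5063, 0.2057, 0.1703]
eef_rot: [0.089, 3.139, 0.002]
wrist_force: [1.0, 0.6, -0.6]
width: 0.487
gripper_force: 0.0
time: 23.6
tool_pos: [0.4666, 0.2836, 0.1694]
eef_rot: [0.088, 3.14, -0.001]
wrist_force: [0.3, -0.8, -0.0]
width: 0.493
gripper_force: 0.0
```

View pics/c8.png

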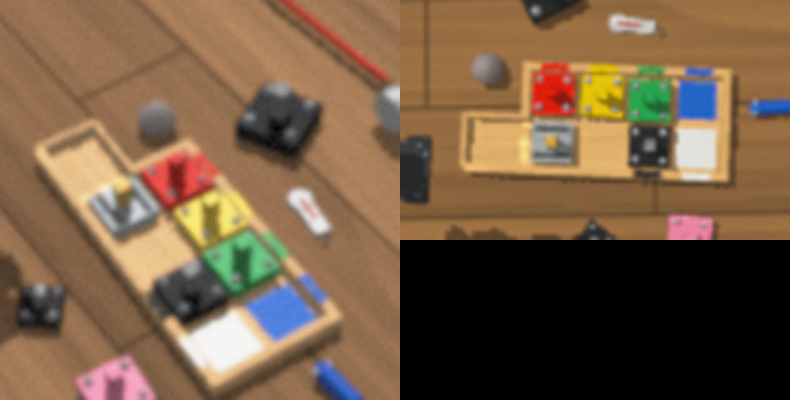

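The picture shows red, yellow, green and black on their own places, the bolt back where it started, the bystanders unmoved, and the arm clear.

```bash
python3 -c "
from plant import order
print(order.finish_job())"
```

```text
the job is handed in; nothing more can be done
None
```

I drew the bolt, slid the red, yellow, green and black tiles onto their own colours, and pushed the bolt fully home. The job was handed in at about 24 s, with no verdict returned.

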